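Hold a microscope's measuring eyepiece up to the bench lamp

TASK

The measuring eyepiece of the stereo microscope (the longer of the two, with the ribbed focusing collar) must be checked for dust against the light: draw it out of its slanting tube, turn it level and hold it up about 10 cm in front of the middle of the bench lamp's white diffuser, pointing squarely at the diffuser, touching nothing but your fingers. Finish while still holding it there, still; do not put it down or let go. Leave the other eyepiece in its tube and the other things on the bench where they are.

Things in the scene. Friction and masses are not known exactly. Their poses are not given: they have to be found in the camera images.
- measuring_eyepiece: Measuring eyepiece, 70-120 g, loose in either tube, 1 mm play, no clamp. Origin on its axis at the shoulder on the tube's rim; z along its axis to the eye, at the start 45 degrees up to the microscope's front. Above the origin: black ribbed collar 34 mm diameter, 34 mm long, then rubber eyecup 34 mm diameter up to 46 mm. Below: aluminium barrel 30 mm diameter, 30 mm long, all inside the tube.
- eyepiece_grip (a point): Middle of the eyepiece's grip, on its axis 26 mm above its origin (along z), axes as the eyepiece. Grip here from above with the fingers left and right of it, opened only part way (41 mm are free between the two eyepieces); draw it more than 30 mm along its z to free it from the tube.
- plain_eyepiece: Plain eyepiece in the other tube, parallel to the first, 75 mm between their axes: black, no ribs, standing only 22 mm out (shoulder 34 mm, then 31 mm diameter). Origin and axes as for the measuring eyepiece. It stays in its tube.
- microscope: Stereo microscope, ivory, fixed. Origin at bench height under the middle of its base (210 x 135 x 42 mm); -x is its front, towards the robot, z up. Tube rims (38 mm outer, 32 mm bore, leaning 45 degrees to the front) 75 mm before the origin, 37.5 mm to either side, 245 mm up. Head behind them up to 235 mm, pillar at the back 257 mm; focus knobs 62 mm to either side, 185 mm up.
- lamp: LED bench lamp, grey, fixed: foot 120 x 150 mm, short stem, upright head 170 mm wide, 27 mm deep, from 95 to 215 mm above the bench. Origin at bench height below the diffuser; -x points straight out of the diffuser, z up.
- lamp_face (a point): Middle of the lamp's white diffuser (150 x 100 mm), 155 mm above the bench. Axes as for the lamp: -x straight out of the diffuser, y along its width, z up.
- petri_dish: Clear dish, 60 mm diameter, 15 mm tall, on the microscope's stage plate (45 mm above the bench), under the objective. Origin under its middle. Leave alone.
- blower: Black rubber dust blower standing nozzle up, bulb 58 mm diameter, 125 mm tall. Origin under its middle. Leave alone.
- specimen_jar: Clear jar with a white lid, 60 mm diameter, 75 mm tall. Origin under its middle. Leave alone.
- dropper_bottle: Small amber bottle, 34 mm diameter, 85 mm tall. Origin under its middle. Leave alone.
- beaker: Glass beaker, 52 mm diameter, 70 mm tall. Origin under its middle. Leave alone.
- forceps: Steel forceps lying flat, about 125 mm long, 6 mm thick. Origin under their middle. Leave alone.
- slide_box: Closed grey slide box, 92 x 202 x 36 mm, fixed. Origin under its middle.
Things that resemble listed ones, but are neither listed nor needed, are in the scene too. Leave any yellow look-alike of the measuring_eyepiece alone.

How it is judged:
On the way:
1. The measuring eyepiece is drawn free of the microscope and held in the fingers (distance of measuring_eyepiece from where it was at the start of the episode above 0.045 m and contact force between measuring_eyepiece and the fingers above 1 N and contact force between measuring_eyepiece and microscope below 0.05 N), for 0.1 s.
At the end, for the whole second after the job is handed in: Gripped (over 1 N), still, off microscope and lamp, over 110 mm up; axis within 15 degrees of square to the diffuser (either end to it); origin 55-160 mm before it, within 35 mm of its middle sideways and in height; plain eyepiece within 10 mm, other loose things within 30 mm of their starts (contact force between measuring_eyepiece and the fingers above 1 N and contact force between measuring_eyepiece and microscope below 0.05 N and contact force between measuring_eyepiece and lamp below 0.05 N and height (world z) of measuring_eyepiece above 0.11 m and angle between the z axis of measuring_eyepiece and the x axis of lamp_face, either way round below 0.26 rad and x of measuring_eyepiece in the frame of lamp_face between -0.16 and -0.055 m and y of measuring_eyepiece in the frame of lamp_face between -0.035 and 0.035 m and z of measuring_eyepiece in the frame of lamp_face between -0.035 and 0.035 m and linear speed of measuring_eyepiece below 0.03 m/s and angular speed of measuring_eyepiece below 0.3 rad/s and distance of plain_eyepiece from where it was at the start of the episode below 0.01 m and distance of each of petri_dish, blower, specimen_jar, dropper_bottle, beaker, forceps from where it was at the start of the episode below 0.03 m); the arm keeps its last pose, push and grip.
It fails at once if The plain eyepiece is pulled out or dislodged (over 10 mm) (distance of plain_eyepiece from where it was at the start of the episode above 0.01 m).
It fails at once if A dish, blower, jar, bottle, beaker or forceps is shifted by over 30 mm (distance of any of petri_dish, blower, specimen_jar, dropper_bottle, beaker, forceps from where it was at the start of the episode above 0.03 m).
It also fails if it takes over 42 s, if anything falls off the work surface, if the arm or the gripper's body presses on something with over 40 N, if the wrist force passes 120 N, or if a joint passes its speed limit or range.

ROBOT

A 6-joint arm with a two-finger parallel gripper is mounted at the origin on the work surface. World frame = base frame: x ahead of the robot, y to its left, z up, the work surface at z = 0. Lengths are in m, angles in rad, forces in N, time in s.
With the tool pointing down it reaches from about 0.325 to 0.775 m from the base axis. Payload 5.5 kg.
Tool frame: the origin (TCP) lies midway between the tips of the shut fingers; the grasp point (between the pads) lies 19 mm behind it; z points along the fingers, y is the line along which they close (so a half turn about z gives the same grasp; the last joint's range is limited). The gripper opens to 88 mm and grips with 3 to 60 N. Pads are 20 mm wide; open, the fingers measure 115 mm over their backs; the gripper's body (75 mm by 178 mm) begins 61 mm behind the grasp point.
Start: joints at [-1.224, 0.091, 1.231, -0, 1.82, -0.057], TCP at [0.236, -0.552, 0.223] pointing down, gripper open.
Joint ranges: [-2.87, 2.87], [-0.86, 2.18], [0.17, 2.46], [-1.51, 4.65], [0.06, 2.69], [-2.65, 2.65]. Speed limits (rad/s): [2.57, 2.57, 3.01, 3.14, 3.14, 3.14].

INTERFACE

Orientations are given as [roll, pitch, yaw] about the fixed x, y, z axes, in that order (R = Rz(yaw) Ry(pitch) Rx(roll)).
In Python, from rig import readout, eyes, job gives the robot as it stands. The module is installed in compiled form; this text tells all that it offers.
- The arm moves only by the shell command python3 -m jog 'ROWS' [OPENING] [FORCE]. ROWS is JSON, a list of rows, each a list of 6 numbers: the shift along the tool's x, y, z in units of 0.15 m (1.0 is 0.15 m), then the turn, a rotation vector about the tool's x, y, z in units of 90 degrees (1.0 is 90 degrees). In form: [[tx, ty, tz, wx, wy, wz], ...]. A call has 1 to 5 rows; each row is the pose to reach, as a shift and turn from the pose commanded when the call began, along the tool's axes at that moment; what a row does not reach only later rows make up. A row lasts 1/8 s, in which the tool goes at most 62.5 mm and 10.7 degrees, less where a joint would pass 70% of its speed; a pose out of reach is approached as far as the arm can. A call with a number of a shift or a turn outside -1 to 1 is refused whole. A call with a gripper value outside its range is refused whole. OPENING is the opening, from -1 (shut) to 1 (fully open), set as the call begins (- or left out, the last holds). The fingers move at their own pace and stop on an object; FORCE is the grip in N (left out, the last holds). Time passes only in rows, so rows that repeat a pose let the fingers close. It gives the time, the measured TCP pose, the force, the opening and the grip force at its end, in the units of the state.
- readout.state(): the state, without advancing time (a new reading comes with each control period).
- eyes.camera(name): name is "scene" or "top" or "wrist"; returns the picture (400x640x3 uint8, red, green, blue); there is no depth.
- eyes.calibration(name): a dict with "K" (3x3 intrinsics, pixels), "pose" (4x4, takes a point from camera to world coordinates). Camera axes: x right, y down, z forward; pixel columns grow to the right and rows downward; lengths in m; the calibration is good to about 2 mm. The wrist camera is an equidistant fisheye: a pixel r from the principal point sees the ray r / f radians off the axis. A picture is of the moment at which its call begins: read the wrist's pose just before it. calibration takes no time and is no camera call; for the wrist camera it gives the pose at the moment of the call.
- job.close_job(): hands the job in; it is judged then, once.
The state is a dict: "time": time; "joint_positions": joint angles; "joint_velocities": joint speeds; "tau": joint torques, N m; "eef_pos": TCP position; "tool_rot": TCP orientation; "force": force on the tool from outside, world axes, zero at the start; "ft_torque": the same for the moment, N m; "width": finger opening in m; "grip_force": force on a finger pad.
Only numpy, scipy, OpenCV 4.12 (cv2) and the standard library are available. Lean on these libraries where they do the work, as an engineer would, in place of code of your own. Each camera call takes 0.05 s, during which the arm holds its last target. There are 200 camera calls.

## Working session

There is one attempt and no reset: what is moved stays moved. The work goes in short steps, Python scripts to look and compute and a shell command to move; the robot and the scene stay as the last step left them, time stands still between calls to the robot, and variables do not carry over. Pictures are saved under pics/ and viewed, at most 10 in all, crops included, and the job is handed in when it is done.

```bash
mkdir -p pics; cat > h.py <<'E'
import numpy as np, cv2
from rig import readout, eyes, job
def ray(n,u,v):
    c=eyes.calibration(n);K=np.array(c["K"]);T=np.array(c["pose"])
    d=T[:3,:3]@np.linalg.inv(K)@[u,v,1.]
    return T[:3,3],d/np.linalg.norm(d)
def plane(n,u,v,z):
    o,d=ray(n,u,v);return o+d*(z-o[2])/d[2]
def tri(a,b):
    o1,d1=a;o2,d2=b
    A=np.stack([d1,-d2],1);s=np.linalg.lstsq(A,o2-o1,rcond=None)[0]
    p,q=o1+s[0]*d1,o2+s[1]*d2
    return (p+q)/2,np.linalg.norm(p-q)
E
python3 - <<'E'
from h import *
for n in("scene","top"):
    cv2.imwrite(f"pics/{n}.png",eyes.camera(n)[:,:,::-1])
    c=eyes.calibration(n);print(n,np.round(c["K"],1).tolist(),np.round(c["pose"],3).tolist())
print(readout.state())
E
```

```text
scene [[422.2, 0.0, 321.1], [0.0, 422.2, 202.0], [0.0, 0.0, 1.0]] [[0.76, 0.476, -0.443, 1.133], [0.65, -0.552, 0.522, -0.725], [0.004, -0.685, -0.729, 1.131], [0.0, 0.0, 0.0, 1.0]]
top [[392.5, 0.0, 320.6], [0.0, 392.5, 200.9], [0.0, 0.0, 1.0]] [[0.018, -0.998, 0.052, 0.485], [-1.0, -0.018, -0.006, -0.031], [0.007, -0.052, -0.999, 1.26], [0.0, 0.0, 0.0, 1.0]]
{'time': 0.1, 'joint_positions': array([-1.22369710e+00,  9.17853414e-02,  1.23174298e+00,  2.43931789e-05,
        1.81978065e+00, -5.67115961e-02]), 'joint_velocities': array([-3.02158355e-04, -1.42292945e-03, -2.51011115e-03, -8.64079493e-05,
       -1.22786154e-03,  1.31959461e-03]), 'tau': array([ 3.01945249e-03, -4.47854948e+01, -4.07570994e+01,  7.00970669e-02,
        2.84054142e-02, -1.22460056e-04]), 'eef_pos': array([ 0.23566852, -0.55150363,  0.22163158]), 'tool_rot': array([-3.13988044e+00, -1.20896127e-04,  4.03816713e-01]), 'force': array([ 0.39824474,  0.2312489 , -0.25196635]), 'ft_torque': array([ 0.02841575, -0.03960824, -0.04465828]), 'grip_force': 0.0, 'width': 0.08781576431871199}
```

View pics/scene.png

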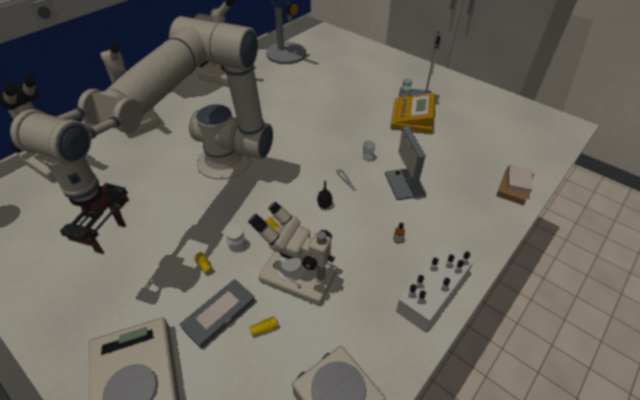

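View pics/top.png

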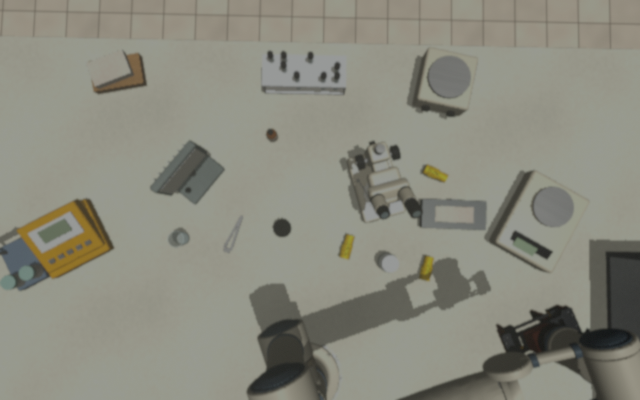

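The scene camera shows two black eyepiece ends, near (257,221) and (277,210). In the top view they are near (382,210) and (416,206). The lamp is near (410,165) in scene and (190,175) in top. Several yellow look-alikes lie on the bench and are to be left alone. I'll enlarge the microscope and lamp from both views.

```bash
python3 - <<'E'
import cv2,numpy as np
s=cv2.imread("pics/scene.png");t=cv2.imread("pics/top.png")
def c(i,u,v,w,h,k):return cv2.resize(i[v:v+h,u:u+w],None,fx=k,fy=k,interpolation=cv2.INTER_CUBIC)
a=c(s,235,190,100,75,4);b=c(t,345,135,100,75,4)
d=c(s,370,115,80,60,5);e=c(t,145,135,80,60,5)
p=np.vstack([np.hstack([a,b]),np.hstack([d,e])])
p=cv2.convertScaleAbs(p,alpha=1.6,beta=10)
cv2.imwrite("pics/crop.png",p)
E
```

```text
(no output)
```

View pics/crop.png

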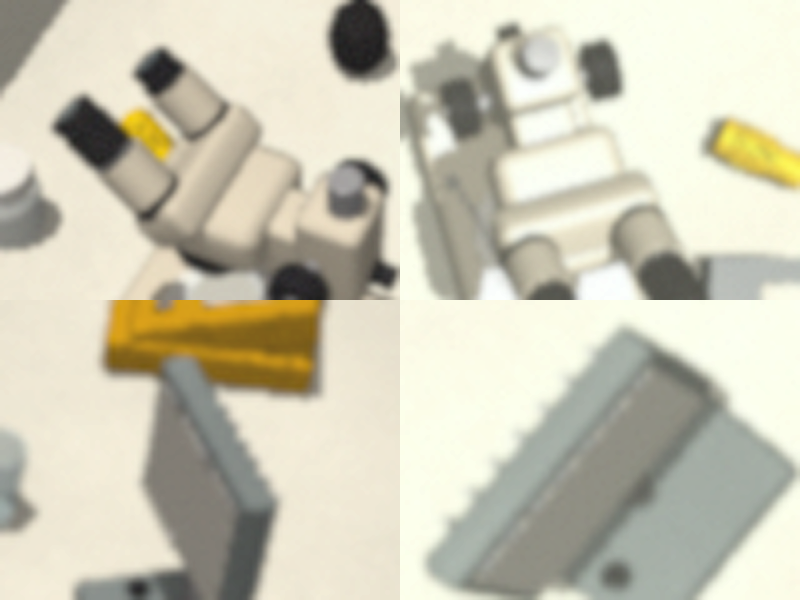

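The measuring eyepiece is the longer, −y one: scene crop (95,130), which is pixel (259,222), and top about (416,206). The plain one is shorter: scene (275,208), top (382,210). The other look-alikes are yellow and lie on the bench. Lamp front-top edge in top runs from about (196,147) to (159,192).

```bash
python3 - <<'E'
from h import *
s=cv2.imread("pics/scene.png");t=cv2.imread("pics/top.png")
def blob(img,u,v,w,h,thr):
    g=img[v:v+h,u:u+w].max(2); m=(g<thr).astype(np.uint8)
    n,l,st,c=cv2.connectedComponentsWithStats(m)
    out=[]
    for i in range(1,n):
        if st[i,4]>25:
            ys,xs=np.where(l==i);P=np.stack([xs+u,ys+v],1).astype(float);c0=P.mean(0)
            ax=np.linalg.svd(P-c0,full_matrices=False)[2][0]; k=(P-c0)@ax
            out.append((c0.round(1).tolist(),int(st[i,4]),(c0+ax*k.min()).round(1).tolist(),(c0+ax*k.max()).round(1).tolist()))
    return out
for thr in(60,75):
    print("S",blob(s,245,198,50,45,thr)); print("T",blob(t,370,190,60,32,thr))
a,b=plane("top",196,147,.215),plane("top",159,192,.215)
print("lamp top edge",a,b,np.linalg.norm(a-b))
m=(a+b)/2;d=b-a;print("mid",m,"normals",np.degrees(np.arctan2(d[0],-d[1])),np.degrees(np.arctan2(-d[0],d[1])))
print("pillar",plane("top",380,149,.257))
for n,u,v,z in [("blower",282,228,.06),("jar",389,262,.075),("beaker",180,237,.07),("bottle",272,134,.08),("forceps",233,234,0),("slidebox",453,214,.036)]:print(n,plane("top",u,v,z).round(3))
im=np.vstack([cv2.resize(t[185:225,365:445],None,fx=9,fy=7,interpolation=cv2.INTER_CUBIC),cv2.resize(s[200:240,240:320],None,fx=9,fy=7,interpolation=cv2.INTER_CUBIC)])
cv2.imwrite("pics/crop2.png",cv2.convertScaleAbs(im,alpha=1.6,beta=10))
E
```

```text
S [([274.5, 207.8], 75, [271.2, 211.3], [277.6, 204.6]), ([257.8, 223.3], 184, [251.8, 217.1], [263.7, 229.4])]
T [([412.4, 205.7], 152, [405.9, 201.6], [419.7, 210.4]), ([381.8, 209.7], 59, [386.4, 207.7], [377.3, 211.7])]
S [([274.4, 207.8], 91, [278.9, 204.5], [270.3, 210.8]), ([258.0, 223.1], 206, [251.6, 217.2], [264.2, 228.9])]
T [([413.5, 206.7], 224, [406.9, 199.2], [423.4, 218.0]), ([382.2, 210.0], 82, [377.0, 211.9], [387.4, 208.0])]
lamp top edge [0.67849334 0.29986269 0.215     ] [0.5558223  0.39400533 0.215     ] 0.15463188835160493
mid [0.61715782 0.34693401 0.215     ] normals -127.50406747511298 52.49593252488704
pillar [ 0.67459344 -0.18724104  0.257     ]
blower [0.463 0.079 0.06 ]
jar [ 0.367 -0.246  0.075]
beaker [0.431 0.384 0.07 ]
bottle [0.748 0.114 0.08 ]
forceps [0.44 0.24 0.  ]
slidebox [ 0.516 -0.452  0.036]
```

View pics/crop2.png

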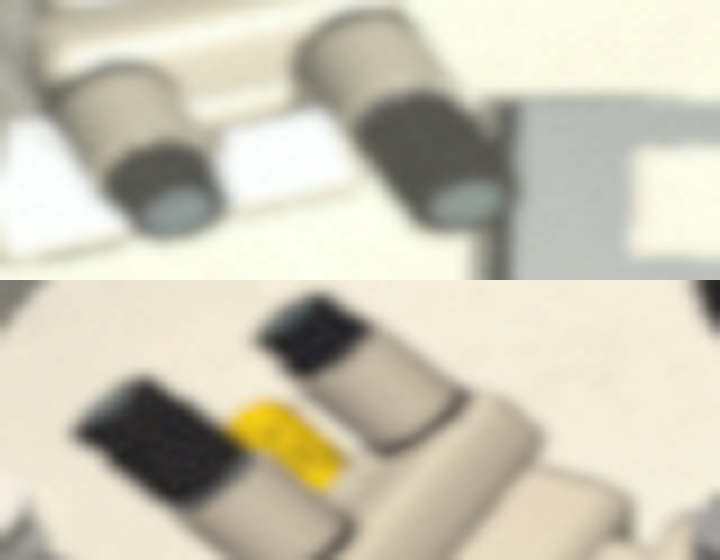

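The crop confirms it. The right one in top (collar (413,207), eyecup end (416.7,213.6)) and the lower-left one in scene ((258,223), end (252,218)) is long and ribbed, so that is the measuring eyepiece. The plain end is at top (385,214.7), scene (272.8,205.7).

```bash
python3 - <<'E'
from h import *
def T(a,b):return tri(ray("top",*a),ray("scene",*b))
E=T((416.7,213.6),(252,217.9));B=T((409.1,201.1),(263.9,228.6));C=T((413,207.2),(258,223.2));P=T((385,214.7),(272.8,205.7))
for n,x in zip("EBCP",(E,B,C,P)):print(n,x[0].round(4),round(x[1],4))
d=E[0]-B[0];print("axis len",np.linalg.norm(d),"az",np.degrees(np.arctan2(d[1],d[0])))
pl=P[0]-E[0];print("plain-meas",np.linalg.norm(pl),pl)
# plain end is 24 mm lower along z
for yaw in np.radians([-5,0,5,10,15,20,25]):
    z=np.array([-np.cos(yaw),-np.sin(yaw),1])/2**.5; y=np.array([-np.sin(yaw),np.cos(yaw),0])
    print(np.degrees(yaw),(E[0]+.075*y-.024*z-P[0]).round(4), "pillar dir",)
# lamp corners scene / top
la=T((196,147),(370+180/5,115+60/5)),
print(la)
E
```

```text
E [ 0.5097 -0.2777  0.2759] 0.0013
B [ 0.5415 -0.2664  0.2456] 0.0014
C [ 0.5258 -0.2722  0.2614] 0.0001
P [ 0.5068 -0.2001  0.2585] 0.004
axis len 0.04537040663886856 az -160.44874749950907
plain-meas 0.07961029715745778 [-0.00286057  0.077632   -0.01740371]
-5.0 [ 0.0263 -0.0044  0.0004] pillar dir
0.0 [ 0.0198 -0.0026  0.0004] pillar dir
5.0 [ 0.0132 -0.0014  0.0004] pillar dir
10.0 [ 0.0065 -0.0008  0.0004] pillar dir
14.999999999999998 [-0.0002 -0.0008  0.0004] pillar dir
20.0 [-0.0068 -0.0014  0.0004] pillar dir
25.0 [-0.0135 -0.0025  0.0004] pillar dir
((array([0.64995461, 0.25446635, 0.34549492]), np.float64(0.01144777879403298)),)
```

Estimated grip point is (0.5235, −0.2725, 0.263), with microscope yaw about 16°. The plan is a vertical grasp, then tilt the tool 45° in front of the lamp.

```bash
python3 -m jog '[[0.3,-0.1,-0.4,0,0,0],[0.6,-0.2,-0.8,0,0,0],[0.9,-0.3,-0.8,0,0,0],[0.9,-0.3,-0.8,0,0,0.08]]' 0.25 20; python3 -m jog '[[0.4,-0.2,0,0,0,0],[0.7,-0.35,0,0,0,0],[0.8,-0.45,0,0,0,0],[0.8,-0.45,0,0,0,0],[0.8,-0.45,0,0,0,0]]'
cat > goal.py <<'E'
from h import *
from scipy.spatial.transform import Rotation as R
def togo(p,rpy):
    s=readout.state();A=R.from_euler("xyz",s["tool_rot"]);B=R.from_euler("xyz",rpy)
    print("pos",s["eef_pos"].round(4),"rot",s["tool_rot"].round(3),"t",round(s["time"],2),"q",s["joint_positions"].round(2))
    print("shift units",(A.inv().apply(np.array(p)-s["eef_pos"])/.15).round(3),"turn units",((A.inv()*B).as_rotvec()/(np.pi/2)).round(3))
E
python3 - <<'E'
from goal import *
togo([.5235,-.2725,.35],[np.pi,0,np.radians(16)])
E
```

```text
time: 0.6
eef_pos: [0.3449, -0.4553, 0.3453]
tool_rot: [3.138, -0.002, 0.28]
force: [-0.2, -0.5, 0.1]
width: 0.0556
grip_force: 0.0
time: 1.23
eef_pos: [0.4382, -0.3605, 0.3426]
tool_rot: [3.141, 0.001, 0.277]
force: [-0.0, 0.1, 0.3]
width: 0.0547
grip_force: 0.0
pos [ 0.4382 -0.3605  0.3426] rot [3.141e+00 1.000e-03 2.770e-01] t 1.23 q [-0.75  0.06  1.04 -0.    2.03  0.55]
shift units [ 0.707 -0.409 -0.05 ] turn units [ 0.     0.    -0.002]
```

```bash
python3 -m jog '[[0.35,-0.2,-0.05,0,0,0],[0.7,-0.41,-0.05,0,0,0],[0.7,-0.41,-0.05,0,0,0],[0.7,-0.41,-0.05,0,0,0]]'
python3 - <<'E'
from goal import *
togo([.5235,-.2725,.35],[np.pi,0,np.radians(16)])
c=eyes.calibration("wrist");im=eyes.camera("wrist");np.save("w1.npy",im)
print(np.round(c["K"],1).tolist(),np.round(c["pose"],4).tolist())
cv2.imwrite("pics/w1.png",cv2.convertScaleAbs(im[:,:,::-1],alpha=1.4))
E
```

```text
time: 1.72
eef_pos: [0.5224, -0.2729, 0.35]
tool_rot: [3.141, 0.001, 0.277]
force: [0.4, 0.3, -0.5]
width: 0.0545
grip_force: 0.0
pos [ 0.5224 -0.2729  0.35  ] rot [3.141e+00 1.000e-03 2.770e-01] t 1.73 q [-0.54  0.13  0.96 -0.    2.05  0.76]
shift units [ 0.008 -0.001 -0.   ] turn units [ 0.     0.001 -0.002]
[[309.7, 0.0, 323.1], [0.0, 309.7, 203.1], [0.0, 0.0, 1.0]] [[0.2732, -0.926, -0.2604, 0.5936], [-0.9619, -0.2631, -0.0738, -0.2529], [-0.0002, 0.2706, -0.9627, 0.5122], [0.0, 0.0, 0.0, 1.0]]
```

View pics/w1.png

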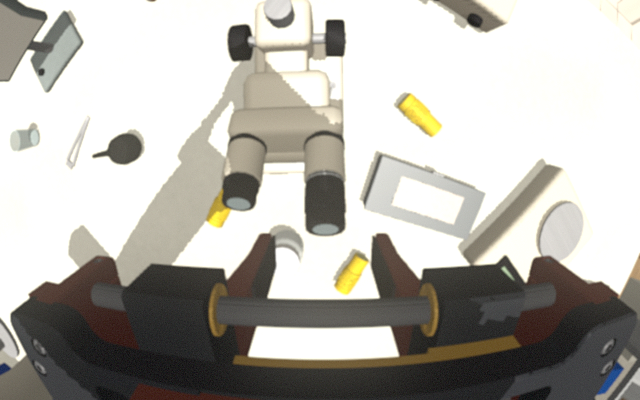

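The wrist view shows the ribbed eyepiece centred at (324,205), with its axis vertical in the image. The ray at z = 0.263 gives (0.526, −0.272), which agrees. The plain eyepiece is at (239,190), clear of the left finger. I'll descend and close.

```bash
python3 -m jog '[[0.02,0,0.2,0,0,0],[0.02,0,0.4,0,0,0],[0.02,0,0.55,0,0,0],[0.02,0,0.7,0,0,0],[0.02,0,0.7,0,0,0]]' && python3 -m jog '[[0,0,0,0,0,0],[0,0,0,0,0,0],[0,0,0,0,0,0],[0,0,0,0,0,0],[0,0,0,0,0,0]]' -1 25
```

```text
time: 2.4
eef_pos: [0.5242, -0.272, 0.2431]
tool_rot: [-3.139, 0.003, 0.275]
force: [-0.4, -0.4, -0.2]
width: 0.0548
grip_force: 0.0
time: 3.02
eef_pos: [0.5264, -0.2723, 0.247]
tool_rot: [3.137, -0.002, 0.277]
force: [0.8, -6.1, 3.1]
width: 0.0335
grip_force: 25.0
```

```bash
python3 -m jog '[[-0.05,0,-0.05,0,0,0],[-0.1,0,-0.1,0,0,0],[-0.17,0,-0.17,0,0,0],[-0.25,0,-0.25,0,0,0],[-0.35,0,-0.35,0,0,0]]'; python3 -m jog '[[0,0,-0.2,0,0,0],[0,0,-0.4,0,0,0],[0,0,-0.4,0,0,0]]'
python3 - <<'E'
from goal import *
togo([.5,-.3,.35],[np.pi,0,0])
w=eyes.camera("wrist");s=eyes.camera("scene");t=eyes.camera("top")
cv2.imwrite("pics/scene2.png",s[:,:,::-1]);cv2.imwrite("pics/top2.png",t[:,:,::-1])
a=w[:,:,::-1][100:400,120:520]
b=cv2.resize(t[125:215,135:255,::-1],(400,300),interpolation=cv2.INTER_CUBIC)
d=cv2.resize(s[100:220,340:500,::-1],(400,300),interpolation=cv2.INTER_CUBIC)
e=cv2.resize(s[150:270,190:350,::-1],(400,300),interpolation=cv2.INTER_CUBIC)
cv2.imwrite("pics/m2.png",cv2.convertScaleAbs(np.vstack([np.hstack([a,b]),np.hstack([d,e])]),alpha=1.5))
E
```

```text
time: 3.65
eef_pos: [0.4747, -0.285, 0.2983]
tool_rot: [-3.141, 0.0, 0.279]
force: [-0.3, 0.3, -1.7]
width: 0.0337
grip_force: 25.0
time: 4.03
eef_pos: [0.4753, -0.2854, 0.3612]
tool_rot: [3.137, -0.004, 0.278]
force: [0.8, 0.0, -1.2]
width: 0.0336
grip_force: 25.0
pos [ 0.4753 -0.2854  0.3612] rot [ 3.137 -0.004  0.278] t 4.03 q [-0.6   0.04  1.04  0.    2.06  0.69]
shift units [0.131 0.138 0.076] turn units [ 0.002 -0.003  0.177]
```

View pics/m2.png

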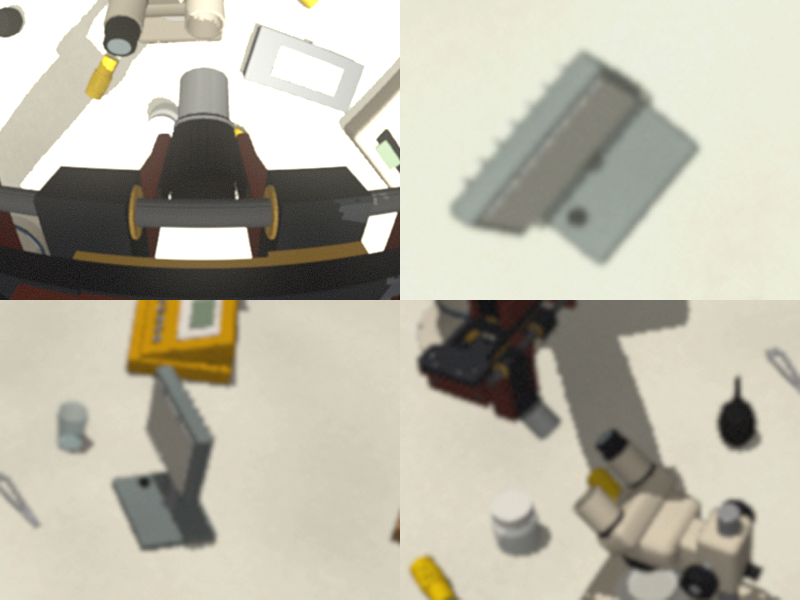

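The eyepiece is free: silver barrel at (205,95) in the wrist crop. The plain one is still in its tube, and the lamp is seen at about −128.5° normal, with front middle near (0.617, 0.344). Now carry it across.

```bash
python3 -m jog '[[0.1,-0.23,0,0,0,0],[0.2,-0.46,0,0,0,-0.1],[0.3,-0.7,0,0,0,-0.2],[0.4,-0.92,0,0,0,-0.2],[0.4,-0.92,0,0,0,-0.2]]'
python3 - <<'E'
from goal import *
Rf=(R.from_euler("z",51.5,degrees=True)*R.from_euler("x",np.pi)*R.from_euler("y",45,degrees=True)).as_euler("xyz")
print(Rf);togo([.49,0.0,.36],[np.pi,0,np.radians(51.5)])
togo([.53,0.15,.30],Rf)
E
```

```text
time: 4.8
eef_pos: [0.4953, -0.1339, 0.3563]
tool_rot: [-3.14, 0.001, 0.596]
force: [0.4, -0.5, -1.1]
width: 0.0339
grip_force: 25.0
[ 3.14159265 -0.78539816  0.89884456]
pos [ 0.4953 -0.1339  0.3563] rot [-3.14e+00  1.00e-03  5.96e-01] t 4.8 q [-0.33 -0.07  1.15  0.    2.06  0.64]
shift units [ 0.472 -0.759 -0.024] turn units [-0.001  0.    -0.193]
pos [ 0.4953 -0.1339  0.3563] rot [-3.14e+00  1.00e-03  5.96e-01] t 4.8 q [-0.33 -0.07  1.15  0.    2.06  0.64]
shift units [ 1.254 -1.436  0.377] turn units [ 0.074  0.497 -0.183]
```

```bash
python3 -m jog '[[0.15,-0.25,0,0,0,-0.05],[0.3,-0.5,0,0,0,-0.1],[0.47,-0.76,0,0,0,-0.19],[0.47,-0.76,0,0,0,-0.19],[0.47,-0.76,0,0,0,-0.19]]'
python3 - <<'E'
from goal import *
togo([.5,0.12,.34],[3.1416,-.785,.899])
E
```

```text
time: 5.42
eef_pos: [0.4902, -0.0029, 0.3567]
tool_rot: [-3.141, 0.001, 0.889]
force: [-0.4, 0.1, -0.9]
width: 0.0336
grip_force: 25.0
pos [ 0.4902 -0.0029  0.3567] rot [-3.141e+00  1.000e-03  8.890e-01] t 5.42 q [-0.07 -0.13  1.21 -0.    2.07  0.61]
shift units [ 0.678 -0.466  0.111] turn units [ 0.002  0.501 -0.006]
```

```bash
python3 -m jog '[[0.15,-0.1,0.05,0,0.1,0],[0.3,-0.2,0.1,0,0.2,0],[0.5,-0.35,0.1,0,0.3,0],[0.68,-0.47,0.1,0,0.4,0],[0.68,-0.47,0.1,0,0.5,0]]'; python3 -m jog '[[0,0,0,0,0,0],[0,0,0,0,0,0]]'
python3 - <<'E'
from goal import *
togo([.547,0.256,.142],[3.1416,-.785,.899])
togo([.53,0.235,.20],[3.1416,-.785,.899])
E
```

```text
time: 6.05
eef_pos: [0.4996, 0.1215, 0.343]
tool_rot: [3.14, -0.79, 0.891]
force: [-0.4, -0.9, -1.0]
width: 0.0336
grip_force: 25.0
time: 6.3
eef_pos: [0.4999, 0.1202, 0.3433]
tool_rot: [3.14, -0.783, 0.889]
force: [-0.5, -0.5, -0.7]
width: 0.0335
grip_force: 25.0
pos [0.4999 0.1202 0.3433] rot [ 3.14  -0.783  0.889] t 6.3 q [-0.3  -0.58  1.76  0.71  1.59  0.54]
shift units [-0.309 -0.329  1.586] turn units [ 0.005  0.001 -0.004]
pos [0.4999 0.1202 0.3433] rot [ 3.14  -0.783  0.889] t 6.3 q [-0.3  -0.58  1.76  0.71  1.59  0.54]
shift units [-0.164 -0.328  1.185] turn units [ 0.005  0.001 -0.004]
```

```bash
python3 -m jog '[[-0.05,-0.07,0.3,0,0,0],[-0.1,-0.15,0.55,0,0,0],[-0.15,-0.2,0.8,0,0,0],[-0.15,-0.2,0.8,0,0,0]]'; python3 -m jog '[[-0.04,-0.03,0.2,0,0,0],[-0.08,-0.06,0.4,0,0,0],[-0.12,-0.1,0.6,0,0,0],[-0.16,-0.13,0.79,0,0,0],[-0.16,-0.13,0.79,0,0,0]]'
python3 - <<'E'
from goal import *
togo([.547,0.256,.142],[3.1416,-.785,.899])
print(eyes.calibration("wrist")["pose"])
w=eyes.camera("wrist");s=eyes.camera("scene");t=eyes.camera("top")
cv2.imwrite("pics/scene3.png",s[:,:,::-1]);cv2.imwrite("pics/top3.png",t[:,:,::-1]);cv2.imwrite("pics/w3.png",w[:,:,::-1])
a=cv2.resize(w[:,:,::-1],(400,300))
b=cv2.resize(t[125:245,135:295,::-1],(400,300),interpolation=cv2.INTER_CUBIC)
d=cv2.resize(s[80:200,300:460,::-1],(400,300),interpolation=cv2.INTER_CUBIC)
e=cv2.resize(w[0:240,160:480,::-1],(400,300),interpolation=cv2.INTER_CUBIC)
cv2.imwrite("pics/m3.png",cv2.convertScaleAbs(np.vstack([np.hstack([a,b]),np.hstack([d,e])]),alpha=1.5))
E
```

```text
time: 6.8
eef_pos: [0.519, 0.1956, 0.24]
tool_rot: [-3.138, -0.781, 0.892]
force: [0.2, 0.3, -0.7]
width: 0.0334
grip_force: 25.0
time: 7.42
eef_pos: [0.5464, 0.2588, 0.141]
tool_rot: [-3.14, -0.783, 0.892]
force: [1.1, 0.7, -0.9]
width: 0.0331
grip_force: 25.0
pos [0.5464 0.2588 0.141 ] rot [-3.14  -0.783  0.892] t 7.42 q [ 0.08 -0.45  2.03  0.63  1.05  0.58]
shift units [-0.004  0.015 -0.014] turn units [ 0.002  0.001 -0.003]
[[ 7.78725330e-01 -5.47713145e-01  3.05936549e-01  5.07542995e-01]
 [-6.27364625e-01 -6.79312758e-01  3.80720112e-01  2.10189092e-01]
 [-6.98809622e-04 -4.88410163e-01 -8.72613903e-01  3.08372597e-01]
 [ 0.00000000e+00  0.00000000e+00  0.00000000e+00  1.00000000e+00]]
```

View pics/m3.png

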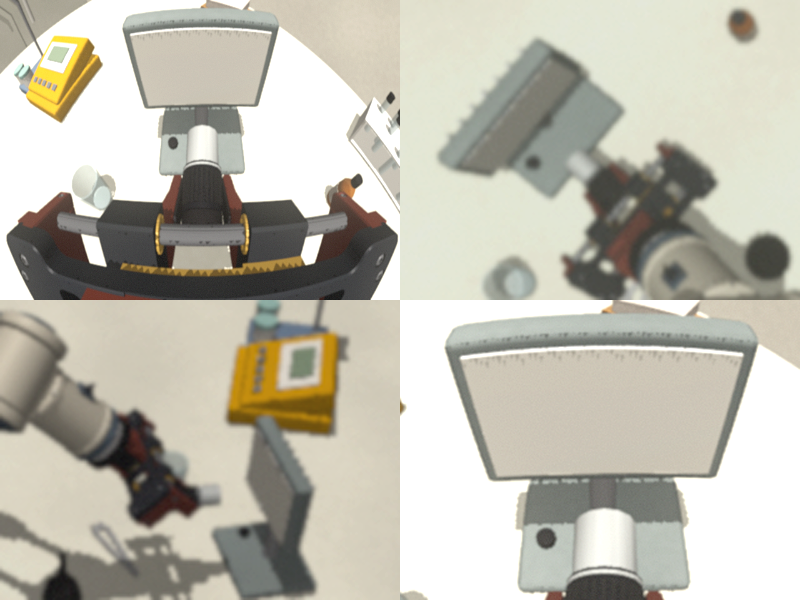

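The eyepiece is held square to the diffuser in the wrist view (barrel at (324,190), pointing at the lamp). I'll check its level and distance numerically.

```bash
python3 - <<'E'
from h import *
def wray(u,v):
    c=eyes.calibration("wrist");K=np.array(c["K"]);T=np.array(c["pose"])
    x=np.array([u-K[0,2],v-K[1,2]]);r=np.linalg.norm(x);th=r/K[0,0]
    d=np.r_[x/r*np.sin(th),np.cos(th)];return T[:3,3],T[:3,:3]@d
def wp(u,v,z):o,d=wray(u,v);return o+d*(z-o[2])/d[2]
P=[wp(198.4,40,.215),wp(445.6,34,.215),wp(233.6,144,.095),wp(414.4,141,.095)]
for p in P:print(p.round(4))
for a,b in((0,1),(2,3)):
    d=P[b]-P[a];print("w",np.linalg.norm(d),"az",np.degrees(np.arctan2(d[1],d[0]))-90)
print("mid",np.mean(P,0))
print("barrel end",tri(ray("top",204.2,188.2),ray("scene",383.2,157.6)), tri(wray(324,170),ray("scene",383.2,157.6)))
s=readout.state();from scipy.spatial.transform import Rotation as R
G=s["eef_pos"]-.019*R.from_euler("xyz",s["tool_rot"]).as_matrix()[:,2];print("grip",G)
E
```

```text
[0.5556 0.3961 0.215 ]
[0.6876 0.3009 0.215 ]
[0.5597 0.4064 0.095 ]
[0.6954 0.3021 0.095 ]
w 0.16276383843254896 az -125.76000017300808
w 0.17111619347655282 az -127.54115188476212
mid [0.62456623 0.35137573 0.155     ]
barrel end (array([0.56838297, 0.28754342, 0.15406564]), np.float64(0.012464210283557608)) (array([0.57031165, 0.28267713, 0.16341966]), np.float64(0.015568118412647769))
grip [0.53907651 0.24748779 0.15751863]
```

The numbers agree with each other. The axis is level to within a few degrees and square to about 1°. The origin is about 108–116 mm before the diffuser, about 2 mm off sideways and 2.5 mm high. I'll let it settle and hand in.

```bash
python3 -m jog '[[0,0,0,0,0,0],[0,0,0,0,0,0],[0,0,0,0,0,0],[0,0,0,0,0,0]]' && python3 -c "
from rig import job
print(job.close_job())"
```

```text
time: 8.07
eef_pos: [0.5464, 0.2582, 0.1412]
tool_rot: [3.141, -0.785, 0.891]
force: [0.0, 0.3, -1.5]
width: 0.0334
grip_force: 25.0
the job is handed in; nothing more can be done
None
```

The job is handed in at 8.1 s: the arm is holding the measuring eyepiece still at 25 N, level and square to the lamp's diffuser, by my measurements about 11 cm in front of its middle; the hand-in returned no verdict.

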